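Seat the keyed grinding cup on its grinder base by feel

ROBOT

A 6-joint arm with a two-finger parallel gripper is mounted at the origin on a cart in front of the work surface, level with it; the furniture and walls round the work are solid. World frame = base frame: x ahead of the robot, y to its left, z up, the work surface at z = 0. Lengths are in mm, angles in rad, forces in N, time in s.
With the tool pointing down it reaches from about 275 to 750 mm from the base axis. Payload 10.2 kg.
Tool frame: the origin (TCP) lies on the front face of the gripper's body, between the roots of the fingers; the fingertips stand 73 mm ahead of it and the grasp point (between the pads) lies 54 mm ahead of it; z points along the fingers, y is the line along which they close (so a half turn about z gives the same grasp; the last joint's range is limited). The gripper opens to 85 mm and grips with 20 to 120 N. Pads are 22 mm wide; open, the fingers measure 114 mm over their backs; the gripper's body (76 mm by 85 mm) begins 54 mm behind the grasp point. The pads swing forward as they close: fully open they stand 13 mm farther back than shut.
Start: joints at [-1.44, 0.313, 1.498, -0, 1.331, -0.223], TCP at [181.882, -492.494, 303.894] pointing down, gripper open.
Joint ranges: [-2.94, 2.94], [-0.97, 2.17], [0.19, 2.56], [-1.23, 4.37], [0.02, 3.11], [-2.88, 2.88]. Speed limits (rad/s): [2.39, 2.39, 3.01, 3.14, 3.14, 3.14].

INTERFACE

Orientations are given as a unit quaternion [w, x, y, z].
In Python, from rig import * gives the robot as it stands.
- The arm moves only by the tool step_arm, never from a script. Its argument "plan" is a list of rows, each an object with "offset": the shift along the tool's x, y, z in cm, a list of three; "rot": the turn, a rotation vector about the tool's x, y, z in degrees, a list of three; "gripper": the finger opening in cm, from 0 to 8.54. In form: [{"offset": [x, y, z], "rot": [wx, wy, wz], "gripper": gripper}, ...]. A call has 1 to 12 rows; each row is the pose to reach, as a shift and turn from the pose commanded when the call began, along the tool's axes at that moment; what a row does not reach only later rows make up. A row lasts 1/10 s, in which the tool goes at most 50 mm and 8.59 degrees, less where a joint would pass 70% of its speed; a pose out of reach is approached as far as the arm can. A call with a gripper value outside its range is refused whole. The fingers move at their own pace and stop on an object; "squeeze" is the grip in N (left out, the last holds). Time passes only in rows, so rows that repeat a pose let the fingers close. It gives the time, the measured TCP pose, the force, the opening and the grip force at its end, in the units of the state.
- sense(): the state, without advancing time (a new reading comes with each control period).
- capture(name): name is "scene" or "top"; returns a dict with "color" (384x512x3 uint8, red, green, blue), "depth" (384x512 float32, mm along the optical axis (not along the pixel's ray), 0 where there is no reading), "vertical_fov" (degrees; the focal length in pixels is half the picture's height over the tangent of half this angle, whatever the lens; pixels are square), "cx", "cy" (the principal point, pixels), "k1" (the pictures are not rectified: a ray, as slopes to the right and down, at radius r is drawn at 1 + k1 r^2 times it, then the intrinsics apply), "rvec" (rotation vector, rad) and "tvec" (3), from world to camera coordinates, as OpenCV has them. Camera axes: x right, y down, z forward; pixel columns grow to the right and rows downward; lengths in mm; the calibration is good to about 2 mm. A picture is of the moment at which its call begins.
- finish_job(): hands the job in; it is judged then, once.
The state is a dict: "time_s": time; "joints": joint angles; "dq": joint speeds; "tau": joint torques, N m; "eef_pos": TCP position; "ee_rot": TCP orientation; "force": force on the tool from outside, world axes, zero at the start; "wrist_torque": the same for the moment, N m; "grip_width": opening from 0.0 (shut) to 1.0 (fully open); "grip_force": force on a finger pad.
Only numpy, scipy, OpenCV 4.12 (cv2) and the standard library are available. Lean on these libraries where they do the work, as an engineer would, in place of code of your own. Each camera call takes 0.05 s, during which the arm holds its last target. There are 200 camera calls.

TASK

Put the coffee grinder together: pick up the metal grinding cup by the bar on its lid, lower it (do not drop it) into the round well of the grinder base, and turn it there under light pressure until the notches under the cup find the drive lugs in the well and it sinks fully home; then let go of it. Nobody knows at what angle the lugs stopped, so feel for it gently and never press the cup on the base with more than 30 N. Leave the crockery and the other things on the worktop as they stand.

Things in the scene. Friction and masses are not known exactly. Their poses are not given: they have to be found in the camera images.
- cup: Closed aluminium grinding cup with a black lid, 63 mm in diameter, 106 mm tall with its grip, 0.17 to 0.35 kg. Origin: centre of its underside; z up along its axis. The foot (lowest 26 mm) is 54 mm in diameter; above it the body widens to 63 mm. Lid top 76 mm up. A raised upright rib on the side wall marks its -x side.
- cup_grip (a point): Middle of the black bar grip on the lid, on the cup's axis, 96 mm above the cup's origin; same axes as the cup. The bar lies along x: 50 mm long (x), 14 mm wide (y), from 76 to 106 mm above the cup's origin.
- cup_notch (a point): First notch in the foot's rim: on the cup's -x side at the underside, 25 mm from the axis, straight below the raised rib. Three notches, each 14 mm wide, 11 mm deep from below, open outward; the second and third lie 100 and 230 degrees counter-clockwise from the first seen from above, so only one orientation fits the lugs.
- grinder_base: White grinder motor base fixed to the worktop, 116 mm in diameter at the foot, 83 mm at the rim, 58.5 mm tall, with a round well in its top, 58.4 mm in diameter and 24.5 mm deep, with a flared mouth. Origin: centre of its underside; z up. Its front (-x side) has a small grey switch on the foot and a small grey rib on the rim.
- well_floor (a point): Centre of the well's floor, 34 mm above the base's underside, on the well's axis; same axes as the base. The cup's origin comes here when fully home (shoulder then 1.5 mm above the rim). A cup at a wrong angle stands on the lugs, 8 mm higher; at the right angle, within about 7 degrees, it sinks these 8 mm.
- base_front (a point): Point on the front (-x side) of the base's rim, 41 mm from the axis, 58 mm up. Three lugs 8 mm wide, 8 mm high, 17.5 to 27 mm from the axis, spaced like the notches, stand on the well's floor on a hub held fast by the motor. The first lug stopped at an unknown angle within 0.8 rad either way of this front, so the cup's yaw when home is the base's yaw plus -0.8 to +0.8 rad.
- shaker_a: Small china shaker, 42 mm in diameter, 64 mm tall, a bystander; origin at the centre of its underside.
- shaker_b: Second small china shaker, 42 mm in diameter, 64 mm tall, a bystander; origin at the centre of its underside.
- bowl: China bowl, 136 mm wide, 46 mm tall, a bystander; origin at the centre of its underside.
- mug: White mug with dark dots, 82 x 114 mm, 91 mm tall, a bystander; origin at the centre of its underside.
- speaker: Round grey fabric-covered speaker, 102 mm wide, 92 mm tall, a bystander at the back; origin at the centre of its underside.
- teaspoon: Teaspoon lying on the worktop, 135 x 29 x 10 mm, a bystander; origin under its middle.
- biscuit: Bone-shaped dog biscuit lying on the worktop, 37 x 61 x 10 mm, a bystander; origin under its middle.
Things that resemble listed ones, but are neither listed nor needed, are in the scene too. What is shaped like the cup but purple is not meant.

How it is judged:
By the outcome, as a careful person would: the job done as asked, in the order asked, and still so for the second after the job is handed in, with the robot touching nothing.
It also fails if it takes over 56 s, if anything falls off the work surface, if the arm or the gripper's body presses on something with over 40 N, if the wrist force passes 120 N, or if a joint passes its speed limit or range.

## Working session

There is one attempt and no reset: what is moved stays moved. The work goes in short steps, Python scripts to look and compute and a tool call to move; the robot and the scene stay as the last step left them, time stands still between calls to the robot, and variables do not carry over. Pictures are saved under pics/ and viewed, at most 10 in all, crops included, and the job is handed in when it is done.

Besides the shell and the picture viewer there is one more tool, called after ">>>" by a JSON object that holds its "api" and its "payload", one argument or row to a line. step_arm: Moves the arm, as the interface text tells. Its arguments: {"type":"object","properties":{"plan":{"type":"array"},"squeeze":{"type":"number"}},"required":["plan"]}

```bash
mkdir -p pics
cat > h.py <<'E'
from rig import *
import numpy as np, cv2
def cap(n):
    c=capture(n); f=192/np.tan(np.radians(c["vertical_fov"])/2)
    h,w=c["depth"].shape
    R=cv2.Rodrigues(np.array(c["rvec"],float))[0]; t=np.array(c["tvec"],float)
    K=np.array([[f,0,c["cx"]],[0,f,c["cy"]],[0,0,1]]); D=np.array([c["k1"],0,0,0.])
    u,v=np.meshgrid(np.arange(w),np.arange(h))
    p=cv2.undistortPoints(np.stack([u,v],-1).reshape(-1,1,2).astype(float),K,D).reshape(h,w,2)
    z=c["depth"].astype(float)
    P=np.dstack([p*z[...,None],z])
    W=(P-t)@R
    W[z==0]=np.nan
    return c["color"],W,(K,D,R,t)
def save(n,img,s=1): cv2.imwrite(n,cv2.resize(img[...,::-1],None,fx=s,fy=s,interpolation=cv2.INTER_CUBIC))
E
python3 - <<'E'
from h import *
for n in("scene","top"):
    c,W,cal=cap(n); np.savez(n,c=c,W=W); save(f"pics/{n}.png",c,1.5); K,D,R,t=cal; print(n,K[0,0],D[0],-R.T@t)
print(sense())
E
```

```text
scene 378.93478691517913 -0.017277742668830608 [-204.01116039  690.11154062  837.84616991]
top 406.55700187208424 -0.04708470952816014 [ 282.2232264  -127.13995101 1460.09027992]
{'time_s': 0.1, 'joints': array([-1.44040170e+00,  3.13426538e-01,  1.49834131e+00, -1.28670527e-05,
        1.33100566e+00, -2.23425105e-01]), 'dq': array([-4.30600626e-04, -1.69609149e-03, -3.69233268e-03,  5.41009686e-04,
       -8.58528472e-04, -8.43038822e-05]), 'tau': array([ 2.12225968e-03, -4.12898934e+01, -2.60142231e+01, -3.06762486e-04,
        2.98035593e-03,  1.41237720e-05]), 'eef_pos': array([ 181.85920751, -492.34697393,  303.38308304]), 'ee_rot': array([-5.90074275e-04,  9.84391779e-01,  1.75989991e-01,  2.12119478e-05]), 'force': array([-0.41343442, -0.07605738,  0.27500394]), 'wrist_torque': array([-0.03132543, -0.04694109, -0.03184023]), 'grip_force': 0.0, 'grip_width': 0.9996324499878412}
```

View pics/scene.png

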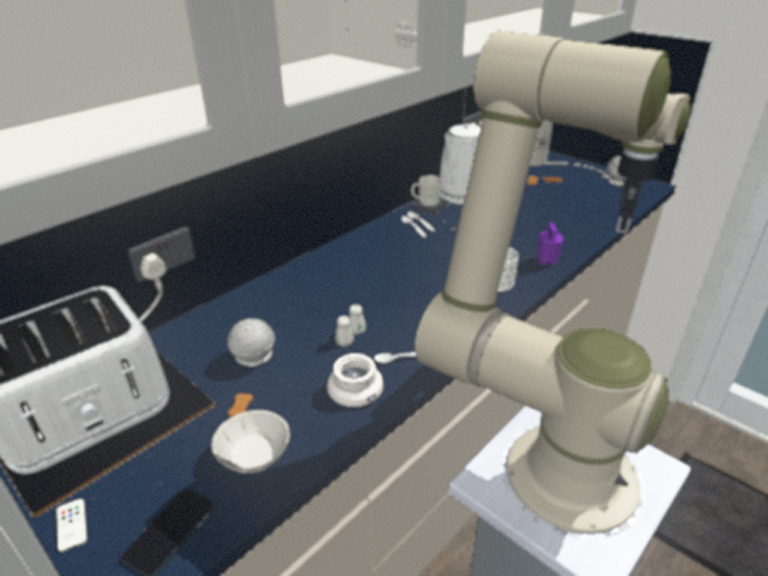

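View pics/top.png

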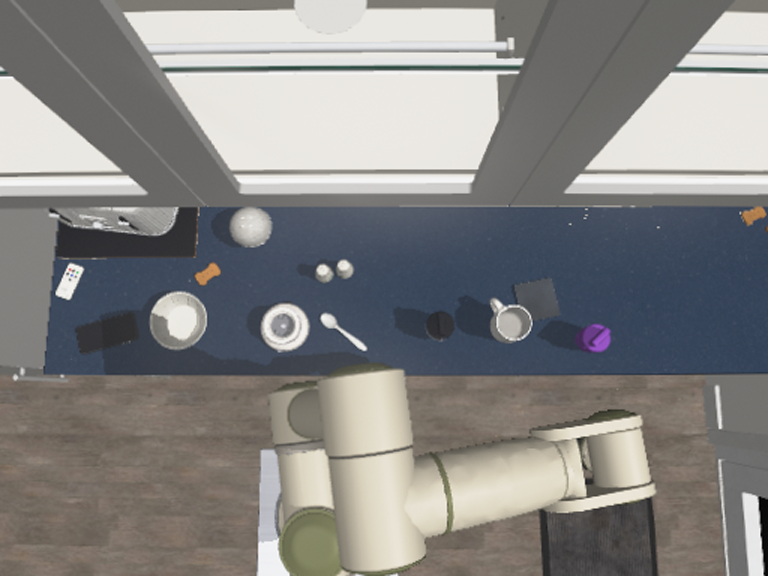

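The top view shows the black-lidded cup at about (440,325) and the base at (284,327). The purple decoy is at (595,338), with the mug between it and the cup. Next I'll measure the cup and the base.

Run:
```python
from h import *
d=np.load("top.npz"); c,W=d["c"],d["W"]
a=c[195:240,265:325]; b=c[190:245,155:245]
A=cv2.resize(a,(480,360),interpolation=cv2.INTER_CUBIC); B=cv2.resize(b,(589,360),interpolation=cv2.INTER_CUBIC)
im=np.zeros((730,600,3),np.uint8)
A=np.clip(A.astype(float)*2.2,0,255).astype(np.uint8)
out=np.zeros((600,600,3),np.uint8); out[:295,:393]=cv2.resize(A,(393,295)); out[300:600,:490]=cv2.resize(B,(490,300))
save("pics/crop.png",out)
def reg(r,lo,hi):
    y0,y1,x0,x1=r; w=W[y0:y1,x0:x1].reshape(-1,3); m=(w[:,2]>lo)&(w[:,2]<hi); return w[m]
for nm,r,lo,hi in(("lid",(195,240,265,312),68,84),("bar",(195,240,265,312),95,115),("rim",(190,245,155,222),53,65),("body",(195,240,265,312),60,115)):
    w=reg(r,lo,hi); 
    (cx,cy),rad=cv2.minEnclosingCircle(w[:,:2].astype(np.float32))
    print(nm,len(w),w.mean(0).round(1),w.min(0).round(1),w.max(0).round(1),"circ",cx,cy,rad)
    if nm=="bar":
        q=w[:,:2]-w[:,:2].mean(0); e,v=np.linalg.eigh(q.T@q/len(q)); print(np.sqrt(e),v[:,1],np.degrees(np.arctan2(v[1,1],v[0,1])), cv2.minAreaRect(w[:,:2].astype(np.float32)))
print("table",np.nanmedian(W[150:170,180:300,2]))
# others heights near
g=W[190:245,265:420,2]
print(np.nanmax(g))
```

```text
lid 209 [ 431.  -256.8   74.7] [ 399.5 -289.3   68. ] [ 462.2 -226.8   82.6] circ 431.7914733886719 -258.20355224609375 32.476905822753906
bar 63 [ 431.  -257.6  104.4] [ 407.1 -265.3   96.1] [ 454.5 -249.3  110.3] circ 430.8406982421875 -256.76885986328125 24.126062393188477
[ 4.05218955 14.16871774] [-0.99698427 -0.07760386] -175.54915141055852 ((430.94342041015625, -257.96405029296875), (48.04550552368164, 13.951370239257812), 5.335632801055908)
rim 180 [434.4 107.7  57.6] [394.3  66.4  53.1] [475.  149.4  64.6] circ 434.65093994140625 107.96192169189453 41.85234069824219
body 281 [ 430.7 -256.9   81.6] [ 399.5 -289.3   64.9] [ 462.2 -226.8  110.3] circ 431.7914733886719 -258.20355224609375 32.476905822753906
table -1.0242054465423067
113.10775274954402
```

View pics/crop.png

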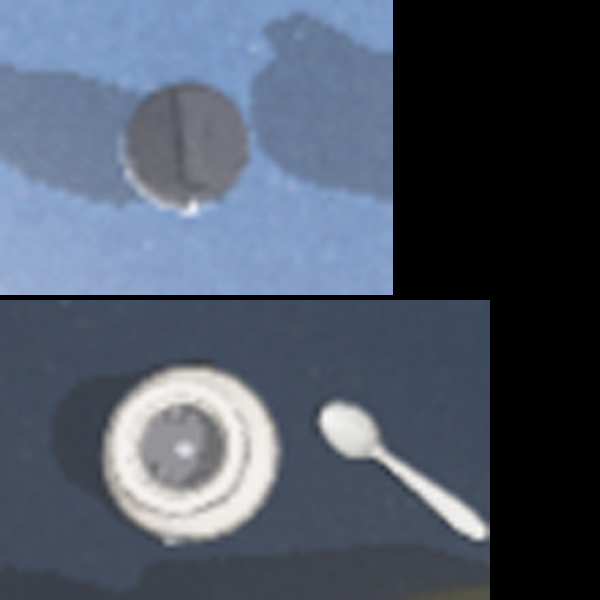

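The cup is upright with its bar centred at (431,-257.5) and yaw about +5°, rib toward -x. The base is at (434.5,108), and its switch suggests a yaw of about -14°. I'll move above the cup and take an enlarged look at the well in the meantime.

>>> {"api": "step_arm", "payload": {
  "plan": [
    {"offset": [31.5,-13.4,10.3],"rot": [0,0,15.3],"gripper": 5},
    {"offset": [31.5,-13.4,10.3],"rot": [0,0,15.3],"gripper": 5},
    {"offset": [31.5,-13.4,10.3],"rot": [0,0,15.3],"gripper": 5},
    {"offset": [31.5,-13.4,10.3],"rot": [0,0,15.3],"gripper": 5},
    {"offset": [31.5,-13.4,10.3],"rot": [0,0,15.3],"gripper": 5},
    {"offset": [31.5,-13.4,10.3],"rot": [0,0,15.3],"gripper": 5},
    {"offset": [31.5,-13.4,10.3],"rot": [0,0,15.3],"gripper": 5},
    {"offset": [31.5,-13.4,10.3],"rot": [0,0,15.3],"gripper": 5},
    {"offset": [31.5,-13.4,10.3],"rot": [0,0,15.3],"gripper": 5},
    {"offset": [31.5,-13.4,10.3],"rot": [0,0,15.3],"gripper": 5},
    {"offset": [31.5,-13.4,10.3],"rot": [0,0,15.3],"gripper": 5},
    {"offset": [31.5,-13.4,10.3],"rot": [0,0,15.3],"gripper": 5}
  ]
}}

```text
time_s: 1.3
eef_pos: [430.3, -258.7, 201.3]
ee_rot: [0.0, 0.999, 0.042, 0.0]
force: [-0.7, -1.5, 1.1]
grip_width: 0.589
grip_force: 0.0
```

Run:
```python
from h import *
d=np.load("top.npz"); c,W=d["c"],d["W"]
s=np.load("scene.npz")
a=c[200:236,171:207]; b=s["c"][230:275,212:262]; 
n=lambda x:np.clip((x.astype(float)-40)*1.2,0,255).astype(np.uint8)
out=np.zeros((480,800,3),np.uint8)
out[:400,:400]=cv2.resize(n(a),(400,400),interpolation=cv2.INTER_CUBIC); out[:360,400:]=cv2.resize(b,(400,360),interpolation=cv2.INTER_CUBIC)
save("pics/well.png",out)
np.set_printoptions(linewidth=200)
print(W[208:230,180:198,2].round(0).astype(int))
print(c[208:230,180:198].mean(2).astype(int))
print(W[218,189])
st=sense();print(st["eef_pos"],st["joints"],st["ee_rot"],st["time_s"])
```

```text
[[                  60                   57                   53                   54                   48                   54                   50                   53                   47
                    55                   55                   50                   62                   56                   57                   59                   34                   27]
 [                  57                   59                   55                   56                   49                   50                   34                   31                   30
                    35                   39                   50                   51                   51                   60                   54                   56                   29]
 [                  55                   42                   53                   48                   40                   29                   41                   42                   38
                    28                   34                   34 -9223372036854775808                   49                   53                
[... 8587 characters left out ...]
6 239 230 195]
 [237 240 237 223 219 216 207 197 189 204 212 208 231 240 237 226 200 192]
 [214 232 238 240 237 226 216 215 216 228 238 240 237 230 210 175 175 225]
 [176 188 216 230 234 238 240 240 240 239 235 226 212 168 178 197 216 233]
 [193 194 183 183 205 226 230 229 233 228 206 179 184 206 226 235 236 236]
 [210 217 218 207 205 204 188 193 207 209 203 223 233 235 234 235 235 235]]
[431.67259701 104.7724719   34.12029772]
[ 430.34843141 -258.66616767  201.27816304] [-7.74914216e-01  3.71255884e-01  1.70416192e+00 -1.04690033e-04  1.06547986e+00  7.11009244e-01] [2.84783364e-04 9.99098574e-01 4.24489956e-02 2.04328922e-04] 1.3<stdin>:10: RuntimeWarning: invalid value encountered in cast
```

View pics/well.png

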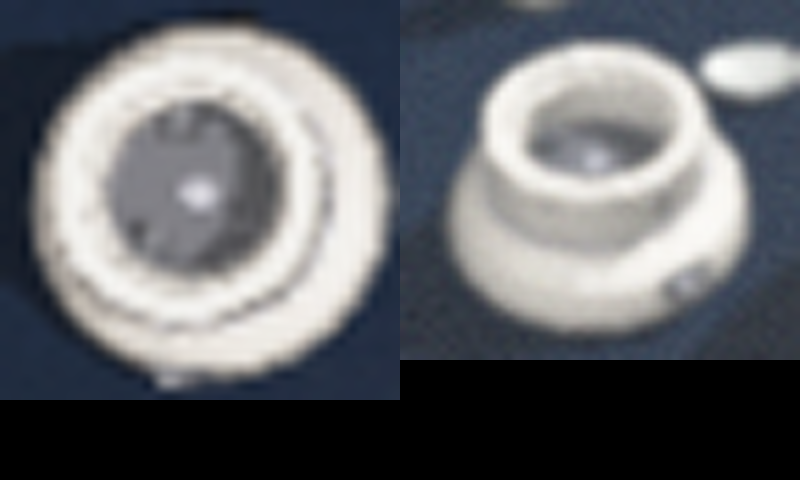

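The close-up shows three lugs at about (186.7,210.5), (184.2,220.8) and (193.3,220) in original pixels, around a hub near (188,217). Their gaps fit the given spacing with the first lug at about 139°, so the cup's home yaw is about -41°. That is within range of the front. Next I'll go down and grip.

>>> {"api": "step_arm", "payload": {
  "plan": [
    {"offset": [0,0,2.5],"rot": [0,0,0],"gripper": 5},
    {"offset": [0,0,4.0],"rot": [0,0,0],"gripper": 5},
    {"offset": [0,0,4.7],"rot": [0,0,0],"gripper": 5},
    {"offset": [0,0,4.7],"rot": [0,0,0],"gripper": 5},
    {"offset": [0,0,4.7],"rot": [0,0,0],"gripper": 1},
    {"offset": [0,0,4.7],"rot": [0,0,0],"gripper": 0.5},
    {"offset": [0,0,4.7],"rot": [0,0,0],"gripper": 0.5},
    {"offset": [0,0,4.7],"rot": [0,0,0],"gripper": 0.5},
    {"offset": [0,0,4.7],"rot": [0,0,0],"gripper": 0.5},
    {"offset": [0,0,4.7],"rot": [0,0,0],"gripper": 0.5}
  ],
  "squeeze": 60
}}

```text
time_s: 2.3
eef_pos: [431.3, -258.1, 154.7]
ee_rot: [0.001, 0.999, 0.043, 0.001]
force: [-0.4, -1.7, 5.4]
grip_width: 0.152
grip_force: 60.8
```

>>> {"api": "step_arm", "payload": {
  "plan": [
    {"offset": [0,0,-2],"rot": [0,0,0],"gripper": 0.5},
    {"offset": [0,0,-5],"rot": [0,0,0],"gripper": 0.5},
    {"offset": [0,0,-9],"rot": [0,0,0],"gripper": 0.5},
    {"offset": [0,0,-11],"rot": [0,0,0],"gripper": 0.5},
    {"offset": [0,0,-11],"rot": [0,0,0],"gripper": 0.5},
    {"offset": [0,0,-11],"rot": [0,0,0],"gripper": 0.5}
  ]
}}

```text
time_s: 2.9
eef_pos: [430.6, -257.3, 262.6]
ee_rot: [-0.001, 0.999, 0.043, -0.001]
force: [0.0, 0.0, -3.2]
grip_width: 0.152
grip_force: 59.7
```

Run:
```python
from h import *
st=sense();print(st["eef_pos"],st["ee_rot"],st["force"],st["wrist_torque"],st["grip_width"])
c,W,cal=cap("scene")
K,D,R,t=cal
p=cv2.projectPoints(np.array([[431,-258,150.],[431,-258,200.]]),cal[2] if 0 else cv2.Rodrigues(R)[0],t,K,D)[0]; print(p.ravel())
c2,_,_=cap("top")
out=np.zeros((300,800,3),np.uint8)
x,y=p[0,0].astype(int); x=min(max(x,67),444)
out[:,:400]=cv2.resize(c[max(y-50,0):max(y-50,0)+100,x-67:x+67],(400,300)); out[:,400:]=cv2.resize(c2[170:270,226:360],(400,300)); save("pics/lift.png",out)
```

```text
[ 430.60790816 -257.26074591  262.62585272] [-7.42170533e-04  9.99057184e-01  4.34023981e-02 -6.51652564e-04] [ 0.04399518  0.02085739 -3.16119725] [-0.04812429  0.02324249 -0.027418  ] 0.15222600850885
[311.1866165  172.46589186 312.22963591 159.91251945]
```

View pics/lift.png

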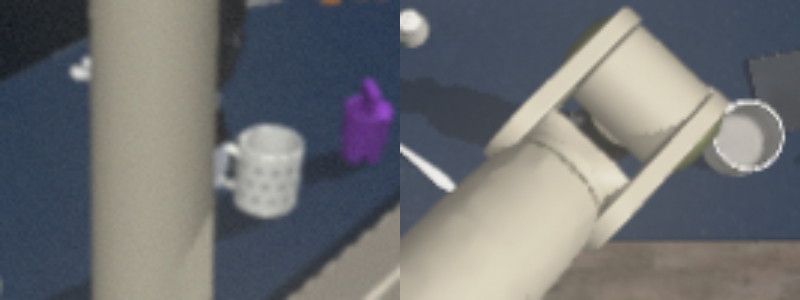

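The arm hides the cup in both views. The 3.2 N load (about 0.3 kg) and the 13 mm opening show it is held. I'll carry it over the base and turn it to about -27°.

>>> {"api": "step_arm", "payload": {
  "plan": [
    {"offset": [0.3,-3,0],"rot": [0,0,4],"gripper": 0.5},
    {"offset": [0.7,-7,0],"rot": [0,0,8],"gripper": 0.5},
    {"offset": [1.1,-11,0],"rot": [0,0,12],"gripper": 0.5},
    {"offset": [1.5,-15,0],"rot": [0,0,16],"gripper": 0.5},
    {"offset": [1.9,-19,0],"rot": [0,0,20],"gripper": 0.5},
    {"offset": [2.3,-23,0],"rot": [0,0,24],"gripper": 0.5},
    {"offset": [2.7,-27,0],"rot": [0,0,28],"gripper": 0.5},
    {"offset": [3.1,-31,0],"rot": [0,0,32],"gripper": 0.5},
    {"offset": [3.4,-34,0],"rot": [0,0,32],"gripper": 0.5},
    {"offset": [3.56,-36.3,0],"rot": [0,0,32],"gripper": 0.5},
    {"offset": [3.56,-36.3,0],"rot": [0,0,32],"gripper": 0.5},
    {"offset": [3.56,-36.3,0],"rot": [0,0,32],"gripper": 0.5}
  ]
}}

```text
time_s: 4.2
eef_pos: [434.6, 107.1, 262.8]
ee_rot: [0.0, 0.972, -0.233, -0.001]
force: [0.4, -0.1, -2.4]
grip_width: 0.147
grip_force: 59.8
```

Run:
```python
from h import *
st=sense();q=st["ee_rot"];print(st["eef_pos"],q,np.degrees(2*np.arctan2(q[2],q[1])),st["force"],st["joints"])
c,W,cal=cap("scene")
save("pics/over.png",c[130:290,160:330],4.0*0.85)
# cup body fit: points above base
m=(abs(W[...,0]-434)<50)&(abs(W[...,1]-108)<50)&(W[...,2]>115)&(W[...,2]<180)
w=W[m]; 
from scipy.optimize import least_squares
for lo,hi,r in((112,130,27),(138,178,31.5)):
    m=(np.hypot(W[...,0]-434,W[...,1]-108)<45)&(W[...,2]>lo)&(W[...,2]<hi); w=W[m]
    if len(w)>20:
        s=least_squares(lambda p:np.hypot(w[:,0]-p[0],w[:,1]-p[1])-r,[434,108],loss="soft_l1"); print(len(w),s.x,np.sqrt(np.mean(s.fun**2)))
m=(np.hypot(W[...,0]-434,W[...,1]-108)<44)&(W[...,2]>55)&(W[...,2]<62)
w=W[m]; print("rim",len(w),w.mean(0)); s=cv2.minEnclosingCircle(w[:,:2].astype(np.float32)); print(s)
```

```text
[434.61940125 107.12615086 262.84695323] [ 3.39574762e-04  9.72431237e-01 -2.33187304e-01 -1.02690355e-03] -26.969605290834195 [ 0.39280341 -0.14607143 -2.38599851] [-2.10686673e-02  1.83067864e-01  1.77807720e+00 -2.45113721e-04
  1.18259886e+00  2.02052909e+00]
77 [435.81031212 108.95451418] 1.163070673246807
224 [435.93005015 108.64523006] 1.5180141355919612
rim 178 [431.63773047 111.50469465  58.07195648]
((435.3690185546875, 110.80716705322266), 43.268959045410156)
```

View pics/over.png

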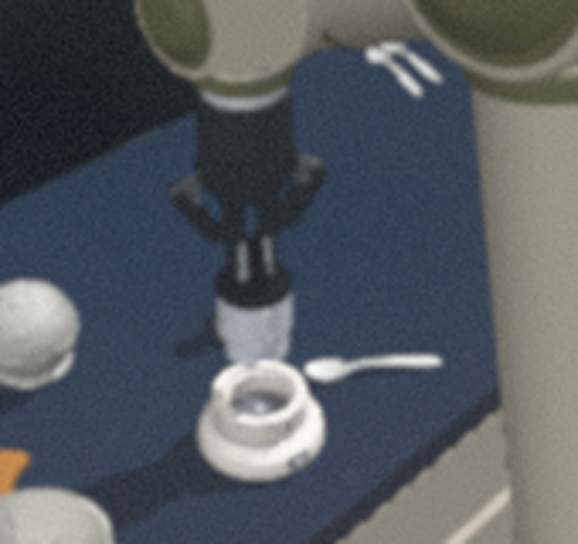

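The cup hangs upright and clear just above the well; in this crop the well is at about (258,400) and the cup foot at (257,350). I'll compare the cup and rim centres in the same camera.

Run:
```python
from h import *
from scipy.optimize import least_squares
for n in("scene","top"):
    W=np.load(n+".npz")["W"]
    m=(np.hypot(W[...,0]-434,W[...,1]-109)<50)&(W[...,2]>55.5)&(W[...,2]<64); w=W[m]
    # ring between ~30.5 and 41.5: penalise points outside
    f=lambda p:np.maximum(np.abs(np.hypot(w[:,0]-p[0],w[:,1]-p[1])-36)-5.5,0)
    s=least_squares(f,[434,109],loss="soft_l1",diff_step=1e-3); print(n,len(w),s.x,s.cost)
    m=(np.hypot(W[...,0]-434,W[...,1]-109)<27)&(W[...,2]<46)&(W[...,2]>25); print("floor mean",W[m].mean(0))
```

```text
scene 178 [434.59281948 110.56196921] 3.6744020349971738
floor mean [440.96912449 103.44223979  35.70265757]
top 131 [434.49417521 108.02130755] 0.2712565493062289
floor mean [434.49415091 108.99108972  33.79931041]
```

>>> {"api": "step_arm", "payload": {
  "plan": [
    {"offset": [-0.1,-0.09,1.5],"rot": [0,0,0],"gripper": 0.5},
    {"offset": [-0.1,-0.09,3],"rot": [0,0,0],"gripper": 0.5},
    {"offset": [-0.1,-0.09,4],"rot": [0,0,0],"gripper": 0.5},
    {"offset": [-0.1,-0.09,4.4],"rot": [0,0,0],"gripper": 0.5},
    {"offset": [-0.1,-0.09,4.6],"rot": [0,0,0],"gripper": 0.5},
    {"offset": [-0.1,-0.09,4.8],"rot": [0,0,0],"gripper": 0.5},
    {"offset": [-0.1,-0.09,5.0],"rot": [0,0,0],"gripper": 0.5},
    {"offset": [-0.1,-0.09,5.2],"rot": [0,0,0],"gripper": 0.5},
    {"offset": [-0.1,-0.09,5.2],"rot": [0,0,0],"gripper": 0.5}
  ]
}}

```text
time_s: 5.15
eef_pos: [434.4, 108.3, 211.8]
ee_rot: [0.0, 0.972, -0.234, -0.0]
force: [-0.2, 0.0, -2.3]
grip_width: 0.152
grip_force: 59.7
```

>>> {"api": "step_arm", "payload": {
  "plan": [
    {"offset": [0,0,0.2],"rot": [0,0,0],"gripper": 0.5},
    {"offset": [0,0,0.4],"rot": [0,0,0],"gripper": 0.5},
    {"offset": [0,0,0.5],"rot": [0,0,0],"gripper": 0.5},
    {"offset": [0,0,0.5],"rot": [0,0,0],"gripper": 0.5}
  ]
}}

```text
time_s: 5.55
eef_pos: [434.4, 108.3, 206.7]
ee_rot: [0.0, 0.972, -0.234, -0.0]
force: [-0.6, 0.2, -2.3]
grip_width: 0.153
grip_force: 59.7
```

>>> {"api": "step_arm", "payload": {
  "plan": [
    {"offset": [0,0,0.2],"rot": [0,0,0],"gripper": 0.5},
    {"offset": [0,0,0.4],"rot": [0,0,0],"gripper": 0.5},
    {"offset": [0,0,0.5],"rot": [0,0,0],"gripper": 0.5},
    {"offset": [0,0,0.5],"rot": [0,0,0],"gripper": 0.5}
  ]
}}

```text
time_s: 5.95
eef_pos: [434.4, 108.3, 201.7]
ee_rot: [0.0, 0.972, -0.234, -0.0]
force: [0.8, 0.3, -2.1]
grip_width: 0.15
grip_force: 59.7
```

>>> {"api": "step_arm", "payload": {
  "plan": [
    {"offset": [0,0,0.15],"rot": [0,0,0],"gripper": 0.5},
    {"offset": [0,0,0.3],"rot": [0,0,0],"gripper": 0.5},
    {"offset": [0,0,0.4],"rot": [0,0,0],"gripper": 0.5},
    {"offset": [0,0,0.4],"rot": [0,0,0],"gripper": 0.5}
  ]
}}

```text
time_s: 6.35
eef_pos: [434.4, 108.3, 197.7]
ee_rot: [0.0, 0.972, -0.234, -0.0]
force: [0.3, 0.5, -2.6]
grip_width: 0.156
grip_force: 59.7
```

>>> {"api": "step_arm", "payload": {
  "plan": [
    {"offset": [0,0,0.05],"rot": [0,0,0],"gripper": 0.5},
    {"offset": [0,0,0.05],"rot": [0,0,0],"gripper": 0.5}
  ]
}}

```text
time_s: 6.55
eef_pos: [434.5, 108.3, 197.4]
ee_rot: [0.0, 0.972, -0.234, -0.0]
force: [-0.7, 1.0, -2.7]
grip_width: 0.147
grip_force: 59.7
```

>>> {"api": "step_arm", "payload": {
  "plan": [
    {"offset": [0,0,0.05],"rot": [0,0,0],"gripper": 0.5},
    {"offset": [0,0,0.05],"rot": [0,0,0],"gripper": 0.5}
  ]
}}

```text
time_s: 6.75
eef_pos: [434.5, 108.3, 196.9]
ee_rot: [-0.0, 0.972, -0.234, 0.0]
force: [-0.1, -0.0, -2.5]
grip_width: 0.153
grip_force: 59.7
```

>>> {"api": "step_arm", "payload": {
  "plan": [
    {"offset": [0,0,0.05],"rot": [0,0,0],"gripper": 0.5},
    {"offset": [0,0,0.05],"rot": [0,0,0],"gripper": 0.5}
  ]
}}

```text
time_s: 6.95
eef_pos: [434.5, 108.3, 196.6]
ee_rot: [-0.0, 0.972, -0.234, 0.0]
force: [-0.9, -0.4, -0.4]
grip_width: 0.154
grip_force: 60.2
```

>>> {"api": "step_arm", "payload": {
  "plan": [
    {"offset": [0,0,0.04],"rot": [0,0,0],"gripper": 0.5},
    {"offset": [0,0,0.04],"rot": [0,0,0],"gripper": 0.5}
  ]
}}

```text
time_s: 7.15
eef_pos: [434.6, 108.3, 196.4]
ee_rot: [-0.0, 0.972, -0.234, 0.0]
force: [-1.6, -0.6, 4.7]
grip_width: 0.15
grip_force: 60.8
```

The cup stands on the lugs at the expected height with about 7 N of contact. Next I'll turn it toward -41°.

>>> {"api": "step_arm", "payload": {
  "plan": [
    {"offset": [0,0,0],"rot": [0,0,2],"gripper": 0.5},
    {"offset": [0,0,0],"rot": [0,0,4],"gripper": 0.5},
    {"offset": [0,0,0],"rot": [0,0,5],"gripper": 0.5}
  ]
}}

```text
time_s: 7.45
eef_pos: [434.8, 108.4, 196.2]
ee_rot: [-0.0, 0.961, -0.276, 0.001]
force: [1.0, 1.3, 0.7]
grip_width: 0.148
grip_force: 60.1
```

>>> {"api": "step_arm", "payload": {
  "plan": [
    {"offset": [0,0,0],"rot": [0,0,2],"gripper": 0.5},
    {"offset": [0,0,0],"rot": [0,0,3],"gripper": 0.5}
  ]
}}

```text
time_s: 7.65
eef_pos: [434.3, 108.3, 195.7]
ee_rot: [0.0, 0.954, -0.301, -0.0]
force: [0.3, -1.1, -1.9]
grip_width: 0.152
grip_force: 59.7
```

>>> {"api": "step_arm", "payload": {
  "plan": [
    {"offset": [0,0,0],"rot": [0,0,2],"gripper": 0.5},
    {"offset": [0,0,0],"rot": [0,0,3],"gripper": 0.5}
  ]
}}

```text
time_s: 7.85
eef_pos: [434.3, 108.3, 195.7]
ee_rot: [0.0, 0.945, -0.326, -0.0]
force: [-0.1, -0.7, -2.6]
grip_width: 0.152
grip_force: 59.6
```

The contact has gone at about -35°, so the notches have met the lugs. I'll turn 2° more toward the centre and lower gently.

>>> {"api": "step_arm", "payload": {
  "plan": [
    {"offset": [0,0,0.05],"rot": [0,0,2],"gripper": 0.5},
    {"offset": [0,0,0.15],"rot": [0,0,2],"gripper": 0.5},
    {"offset": [0,0,0.2],"rot": [0,0,2],"gripper": 0.5},
    {"offset": [0,0,0.2],"rot": [0,0,2],"gripper": 0.5}
  ]
}}

```text
time_s: 8.25
eef_pos: [434.4, 108.3, 193.8]
ee_rot: [0.0, 0.94, -0.342, -0.0]
force: [0.7, 0.0, -2.1]
grip_width: 0.149
grip_force: 59.6
```

>>> {"api": "step_arm", "payload": {
  "plan": [
    {"offset": [0,0,0.1],"rot": [0,0,0],"gripper": 0.5},
    {"offset": [0,0,0.2],"rot": [0,0,0],"gripper": 0.5},
    {"offset": [0,0,0.2],"rot": [0,0,0],"gripper": 0.5}
  ]
}}

```text
time_s: 8.55
eef_pos: [434.4, 108.3, 191.8]
ee_rot: [0.0, 0.94, -0.342, -0.0]
force: [-0.2, -0.3, -2.8]
grip_width: 0.152
grip_force: 59.6
```

Sinking freely.

>>> {"api": "step_arm", "payload": {
  "plan": [
    {"offset": [0,0,0.1],"rot": [0,0,0],"gripper": 0.5},
    {"offset": [0,0,0.2],"rot": [0,0,0],"gripper": 0.5},
    {"offset": [0,0,0.22],"rot": [0,0,0],"gripper": 0.5},
    {"offset": [0,0,0.22],"rot": [0,0,0],"gripper": 0.5}
  ]
}}

```text
time_s: 8.95
eef_pos: [434.5, 108.3, 189.7]
ee_rot: [0.0, 0.94, -0.342, -0.0]
force: [0.1, 0.4, -2.4]
grip_width: 0.149
grip_force: 59.6
```

>>> {"api": "step_arm", "payload": {
  "plan": [
    {"offset": [0,0,0.05],"rot": [0,0,0],"gripper": 0.5},
    {"offset": [0,0,0.05],"rot": [0,0,0],"gripper": 0.5}
  ]
}}

```text
time_s: 9.15
eef_pos: [434.5, 108.3, 189.3]
ee_rot: [0.0, 0.94, -0.342, -0.0]
force: [0.5, 0.2, -2.5]
grip_width: 0.148
grip_force: 59.6
```

>>> {"api": "step_arm", "payload": {
  "plan": [
    {"offset": [0,0,0.04],"rot": [0,0,0],"gripper": 0.5},
    {"offset": [0,0,0.04],"rot": [0,0,0],"gripper": 0.5}
  ]
}}

```text
time_s: 9.35
eef_pos: [434.5, 108.3, 188.9]
ee_rot: [0.0, 0.94, -0.342, -0.0]
force: [-0.5, 0.6, -2.5]
grip_width: 0.151
grip_force: 59.6
```

>>> {"api": "step_arm", "payload": {
  "plan": [
    {"offset": [0,0,0.04],"rot": [0,0,0],"gripper": 0.5},
    {"offset": [0,0,0.04],"rot": [0,0,0],"gripper": 0.5}
  ]
}}

```text
time_s: 9.55
eef_pos: [434.5, 108.3, 188.6]
ee_rot: [-0.0, 0.94, -0.342, 0.0]
force: [-0.6, -0.3, 0.2]
grip_width: 0.15
grip_force: 60.1
```

>>> {"api": "step_arm", "payload": {
  "plan": [
    {"offset": [0,0,0.03],"rot": [0,0,0],"gripper": 0.5},
    {"offset": [0,0,0.03],"rot": [0,0,0],"gripper": 0.5}
  ]
}}

```text
time_s: 9.75
eef_pos: [434.6, 108.3, 188.6]
ee_rot: [-0.0, 0.94, -0.342, 0.0]
force: [-2.0, -1.2, 4.9]
grip_width: 0.151
grip_force: 60.7
```

The cup is home: it sank exactly 8.0 mm below the lug contact height. Releasing and backing off.

>>> {"api": "step_arm", "payload": {
  "plan": [
    {"offset": [0,0,-0.03],"rot": [0,0,0],"gripper": 2},
    {"offset": [0,0,-0.03],"rot": [0,0,0],"gripper": 4},
    {"offset": [0,0,-0.03],"rot": [0,0,0],"gripper": 5},
    {"offset": [0,0,-0.03],"rot": [0,0,0],"gripper": 5},
    {"offset": [0,0,-0.03],"rot": [0,0,0],"gripper": 5},
    {"offset": [0,0,-2],"rot": [0,0,0],"gripper": 5},
    {"offset": [0,0,-5],"rot": [0,0,0],"gripper": 5},
    {"offset": [0,0,-9],"rot": [0,0,0],"gripper": 5},
    {"offset": [0,0,-12],"rot": [0,0,0],"gripper": 5},
    {"offset": [0,0,-14],"rot": [0,0,0],"gripper": 5},
    {"offset": [0,0,-14],"rot": [0,0,0],"gripper": 5},
    {"offset": [0,0,-14],"rot": [0,0,0],"gripper": 5}
  ]
}}

```text
time_s: 10.95
eef_pos: [434.3, 108.3, 327.5]
ee_rot: [0.0, 0.94, -0.342, -0.0]
force: [-0.8, 0.2, -1.1]
grip_width: 0.585
grip_force: 0.0
```

Run:
```python
from h import *
st=sense();print(st["eef_pos"],st["force"],st["time_s"],st["grip_width"])
c,W,cal=cap("scene"); save("pics/end.png",c,1.5)
m=(np.hypot(W[...,0]-434,W[...,1]-109)<12); z=W[...,2][m]; z=z[(z<150)]
print("bar top", np.percentile(z[z>125],[20,50,80]) if (z>125).any() else z.max())
m=(np.hypot(W[...,0]-434,W[...,1]-109)<30)&(W[...,2]>100)&(W[...,2]<120); print("lid",np.median(W[m][:,2]))
```

```text
[434.30128116 108.32288988 327.54939396] [-0.78399597  0.15619812 -1.07317692] 10.95 0.5848529967147931
bar top [139.25153798 140.41680215 141.31691006]
lid 110.27493707854859
```

View pics/end.png

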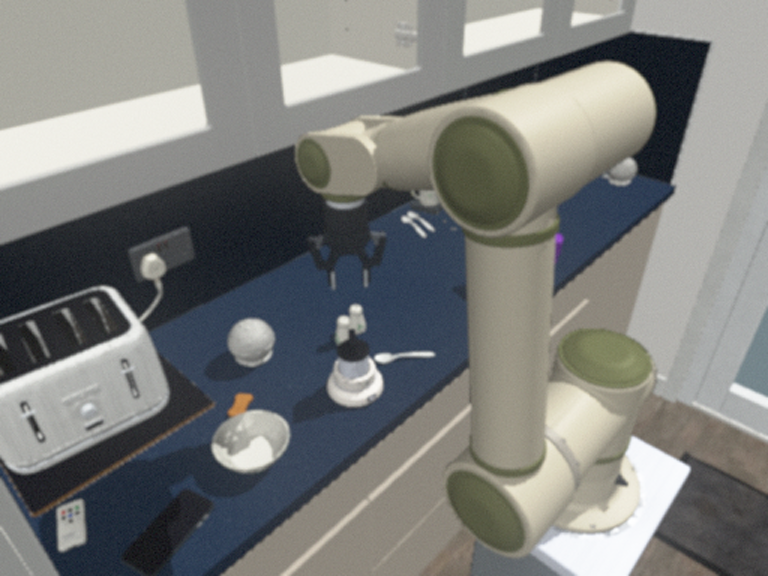

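The cup sits home in the base at (355,370), with its lid at 110 mm and bar top at 140 mm as expected. The gripper is clear of it, and the bystanders in view look undisturbed.

```bash
python3 -c "
from rig import *
print(finish_job())"
```

```text
the job is handed in; nothing more can be done
None
```

The grinding cup is fully home in the grinder base and released: it sank the full 8 mm with about 8 N of contact at most in the readings, and the job was handed in at about 11 s.

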